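Set the mitre fence to 45 degrees and lay the batten against it

ROBOT

A 6-joint arm with a two-finger parallel gripper is mounted at the origin on the work surface. World frame = base frame: x ahead of the robot, y to its left, z up, the work surface at z = 0. Lengths are in mm, angles in rad, forces in N, time in s.
With the tool pointing down it reaches from about 275 to 825 mm from the base axis. Payload 5.2 kg.
Tool frame: the origin (TCP) lies at the very end of the fingers, on their centre line; the grasp point (between the pads) lies 19 mm behind it; z points along the fingers, y is the line along which they close (so a half turn about z gives the same grasp; the last joint's range is limited). The gripper opens to 93 mm and grips with 3 to 60 N. Pads are 15 mm wide; open, the fingers measure 128 mm over their backs; the gripper's body (75 mm by 188 mm) begins 65 mm behind the grasp point.
Start: joints at [-1.414, 0.259, 1.535, -0, 1.348, -0.203], TCP at [193.669, -514.779, 181.553] pointing down, gripper open.
Joint ranges: [-3.14, 3.14], [-0.91, 2.08], [0.19, 2.58], [-1.22, 4.36], [0.22, 2.71], [-3.12, 3.12]. Speed limits (rad/s): [2.57, 2.57, 3.14, 3.14, 3.14, 3.14].

INTERFACE

Orientations are given as [roll, pitch, yaw] about the fixed x, y, z axes, in that order (R = Rz(yaw) Ry(pitch) Rx(roll)).
In Python, from bench import robot gives the robot as it stands. The module is installed in compiled form; this text tells all that it offers. Calls block until the motion is done:
- robot.move_ptp(position, orientation): joint-space move of the TCP to a pose.
- robot.move_linear(position, ori=None, speed=150, f_stop=None): straight line of the TCP; ori=None keeps the orientation; speed is the mean speed in mm/s. With f_stop (N) it stops when the force on the tool has changed by that much, and returns True; else False.
- robot.move_j(angles): joint-space move.
- robot.move_gripper(opening): opening from 0.0 (shut) to 1.0 (fully open); the grip force is fixed at half the most; returns when the fingers have stopped.
- robot.sleep(seconds).
- robot.inverse_kinematics(position, orientation): joint angles nearest the present ones, or None.
- robot.get_image(name): name is "scene" or "top" or "wrist"; returns a dict with "img" (420x560x3 uint8, blue, green, red), "fovy" (degrees; the focal length in pixels is half the picture's height over the tangent of half this angle, whatever the lens; pixels are square), "cx", "cy" (the principal point, pixels), "eye" and "orientation" of the camera in the world. Camera axes: x right, y down, z forward; pixel columns grow to the right and rows downward; lengths in mm; the calibration is good to about 2 mm. A picture is of the moment at which its call begins. There is no depth.
A pose or a line that the arm cannot do raises robot.MotionError and nothing moves.
- robot.hand_in(): hands the job in; it is judged then, once.
Readings, each from a call of its own:
- robot.current_t(): time.
- robot.current_qpos(): joint angles.
- robot.current_joint_vel(): joint speeds.
- robot.current_joint_efforts(): joint torques, N m.
- robot.current_tcp_pos(): TCP position.
- robot.current_eef_rot(): TCP orientation.
- robot.current_contact_force(): force on the tool from outside, world axes, zero at the start.
- robot.current_ft_torque(): the same for the moment, N m.
- robot.current_gripper_width(): opening from 0.0 (shut) to 1.0 (fully open).
- robot.current_finger_force(): force on a finger pad.
Only numpy, scipy, OpenCV 4.12 (cv2) and the standard library are available. Lean on these libraries where they do the work, as an engineer would, in place of code of your own. Each camera call takes 0.05 s, during which the arm holds its last target. There are 200 camera calls.

TASK

Get the mitre jig ready for the next cut: swing its aluminium fence arm round to 45 degrees, so that it points at the one long mark in the middle of the scale. Take the longer of the two battens, which stand on edge in the rack, and lay it flat on its broad face on the jig's board, its long edge snug along the side of the fence arm (either side). Leave the shorter batten and everything else on the bench undisturbed.

Things in the scene. Friction and masses are not known exactly. Their poses are not given: they have to be found in the camera images.
- jig: Mitre jig, fixed to the bench: square plywood board 300 x 300 mm, 18 mm thick. Origin at the centre of its underside, z up; x and y along its edges. Seven dark marks lie in a quarter circle round the arm's pivot, every 15 degrees from 0 to 90; the 45 degree mark is the longest. The pivot is near one corner, at (110, -110) mm from the board's centre.
- fence (a joint): Angle in rad of the fence arm, a flat aluminium bar 26 mm wide, 10 mm high, from 13 mm behind to 222 mm beyond its pivot, turning on a vertical hinge over the board with stiff friction: it stays where it is left. 0 = along the board's +y edge, 1.571 = along the board's -x; grows anticlockwise seen from above. 0.785 is 45 degrees.
- fence_pivot (a point): The fence arm's hinge point, on the underside of the bar, 19.5 mm above the bench (1.5 mm above the board); the bar's top is 10 mm above this point, a bolt head of 11 mm radius 15 mm above. Its axes turn with the arm: +y points along the bar to its free end, x across it (bar sides at x = +-13 mm), z up.
- fence_knob (a point): Middle of the upright round wooden knob on the fence arm, 198 mm from the pivot: 28 mm in diameter, its gripping part reaching 18 mm below and 16 mm above this point, its top 20 mm above.
- rack: Batten rack, fixed to the bench: wooden base 190 x 160 mm, 10 mm thick, origin at the centre of its underside. Two slots run along its x at y = +-45 mm, each 34 mm wide between walls 130 mm long, 10 mm thick, whose tops are 36 mm above the bench.
- batten: The longer batten, plain pine, 170 x 28 x 56 mm along its x, y, z; origin at its centre. It starts standing on its narrow edge (z up) in one slot of the rack, its top 66 mm above the bench. Lying flat on a broad face, its y is vertical and it is 28 mm high, 56 mm wide.
- short_batten: The shorter batten, 110 x 28 x 56 mm, otherwise alike; origin at its centre. It stands in the rack's other slot and stays there.
- mug: Blue mug, 80 mm wide, 90 mm high, towards the back of the bench; origin under its centre. A bystander.
- tape_roll: Grey roll of tape, 96 mm wide, 45 mm high, near the robot's side of the bench; origin under its centre. A bystander.
- glue: White glue bottle, 60 mm wide, 170 mm high, at the side of the bench. A bystander.
- offcut: Pine offcut 120 x 60 x 20 mm, lying at the back of the bench. A bystander.
Not all that is in view belongs to the job. What is shaped like the batten but orange is not meant.

How it is judged:
By the outcome, as a careful person would: the job done as asked, in the order asked, and still so for the second after the job is handed in, with the robot touching nothing.
It also fails if it takes over 67 s, if anything falls off the work surface, if the arm or the gripper's body presses on something with over 40 N, if the wrist force passes 120 N, or if a joint passes its speed limit or range.

## Working session

There is one attempt and no reset: what is moved stays moved. The work goes in short steps, each a Python script; the robot and the scene stay as the last script left them, time stands still between calls to the robot, and variables do not carry over. Pictures are saved under pics/ and viewed, at most 13 in all, crops included, and the job is handed in when it is done.

```bash
mkdir -p pics
python3 - <<'E'
from bench import robot
import cv2,pickle
for n in ("scene","top"):
    d=robot.get_image(n); pickle.dump(d,open(f"{n}.pkl","wb"))
    print(n,d["fovy"],d["cx"],d["cy"],d["eye"],d["orientation"])
    cv2.imwrite(f"pics/{n}0.png",cv2.resize(d["img"],(800,600),interpolation=cv2.INTER_CUBIC))
print(robot.current_eef_rot(),robot.current_t())
E
```

```text
scene 42.14433376313599 281.4368192131584 210.8672073558525 [1078.44135723 -791.90769174 1478.7811406 ] [-2.5467519   0.01269348  0.53778039]
top 46.688549210484815 277.38688178231513 213.0766257497445 [ 523.514204     28.66872602 1312.98546027] [-3.10723033 -0.0129488  -1.57473369]
[-3.13996411e+00 -3.26363701e-04  3.59822490e-01] 0.1
```

View pics/top0.png

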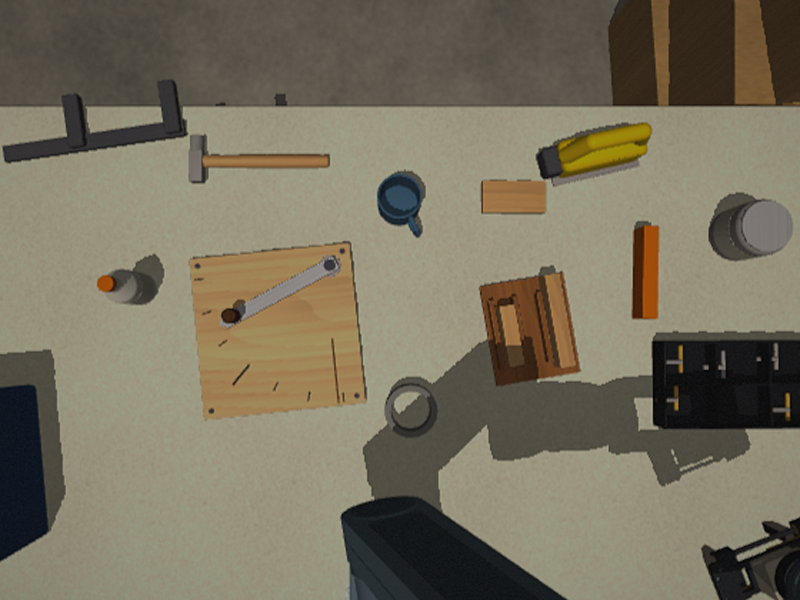

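View pics/scene0.png

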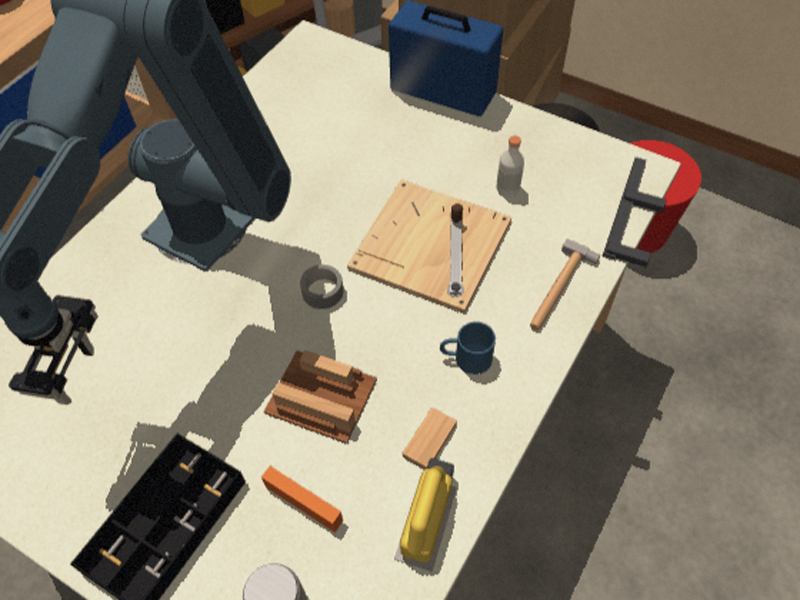

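The top view shows the jig (190–367, 242–420), with the pivot at about (331,265), the knob at (230,316) and the long mark at (241,374). The rack is at (480–580, 272–385), with the longer batten in its right-hand slot. I'll enlarge both.

```bash
cat > h.py <<'E'
import numpy as np,cv2,pickle
from scipy.spatial.transform import Rotation as R
def ray(d,u,v,z):
    f=d["img"].shape[0]/2/np.tan(np.radians(d["fovy"])/2)
    r=R.from_euler("xyz",d["orientation"]).apply([(u-d["cx"])/f,(v-d["cy"])/f,1])
    e=np.array(d["eye"]); return (e+r*(z-e[2])/r[2])[:2]
def proj(d,p):
    f=d["img"].shape[0]/2/np.tan(np.radians(d["fovy"])/2)
    q=R.from_euler("xyz",d["orientation"]).inv().apply(np.array(p)-d["eye"])
    return f*q[0]/q[2]+d["cx"],f*q[1]/q[2]+d["cy"]
def crop(d,u0,v0,w,h,s,name):
    cv2.imwrite(name,cv2.resize(d["img"][v0:v0+h,u0:u0+w],None,fx=s,fy=s,interpolation=cv2.INTER_CUBIC))
E
python3 - <<'E'
from h import *
d=pickle.load(open("top.pkl","rb"))
crop(d,125,160,150,145,4,"pics/jig.png"); crop(d,325,180,95,95,6,"pics/rack.png")
E
```

```text
(no output)
```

View pics/jig.png

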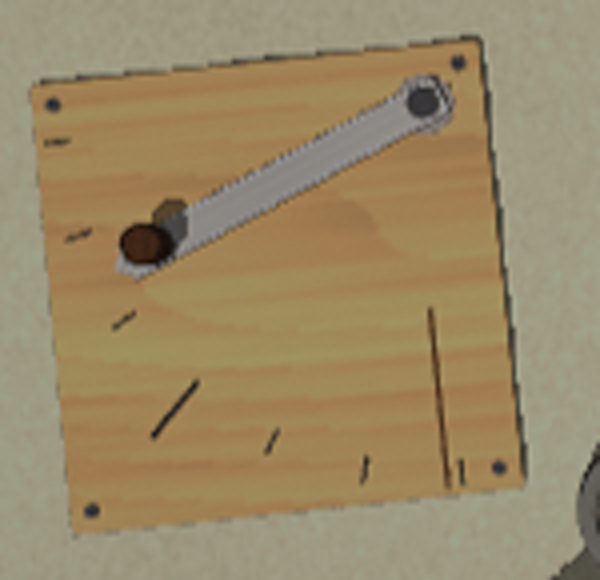

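View pics/rack.png

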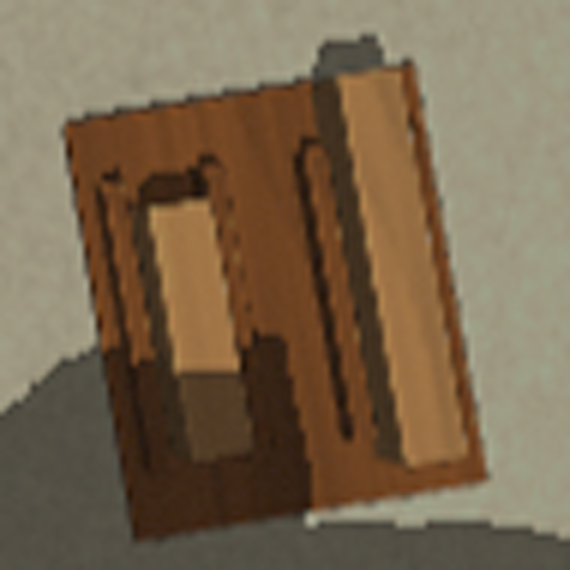

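The jig crop shows these pixel positions:
- Board corners at (32,83), (481,38), (525,487) and (73,535).
- Bolt head at (424,102).
- Knob top at (146,244).
- Bar sides from (195,206) to (400,90), and from (140,280) to (430,130).

The rack crop shows the long batten's top face with corners at about (338,76), (413,63), (467,460) and (410,468).

```bash
cat > est.py <<'E'
from h import *
d=pickle.load(open("top.pkl","rb"))
def C(p,u0,v0,s,z): return ray(d,(p[0]+.5)/s-.5+u0,(p[1]+.5)/s-.5+v0,z)
J=lambda p,z:C(p,125,160,4,z); K=lambda p,z:C(p,325,180,6,z)
def fit(m,w):
    m=np.array(m,float);w=np.array(w);mc,wc=m.mean(0),w.mean(0)
    a=m-mc;b=w-wc;t=np.arctan2((a[:,0]*b[:,1]-a[:,1]*b[:,0]).sum(),(a*b).sum())
    Rm=np.array([[np.cos(t),-np.sin(t)],[np.sin(t),np.cos(t)]])
    return t,Rm,wc-Rm@mc,np.abs(b-a@Rm.T).max()
jt,JR,jo,je=fit([(150,150),(150,-150),(-150,-150),(-150,150)],[J(p,18) for p in [(32,83),(481,38),(525,487),(73,535)]])
bt,BR,bo,be=fit([(85,14),(85,-14),(-85,-14),(-85,14)],[K(p,66) for p in [(338,76),(413,63),(467,460),(410,468)]])
piv=jo+JR@[110,-110]; piv2=J((424,102),34.5); knob=J((146,244),67.5)
v=knob-piv; ang=np.arctan2(v[1],v[0])-jt-np.pi/2
if __name__=="__main__":
    print("jig",jo,jt,je,"batten",bo,bt,be); print("piv",piv,piv2,"knob",knob,np.hypot(*v),"fence deg",np.degrees(ang))
    a=J((73,535),18) 
    print("45 mark deg",[np.degrees(np.arctan2(*(JR.T@(J(p,18)-piv))[::-1]))-90 for p in [(153,437),(197,381)]])
    t=jt+np.pi/2+ang; n=np.array([-np.sin(t),np.cos(t)])
    print("bar side",[n@(J(p,29.5)-piv) for p in [(195,206),(400,90),(140,280),(430,130)]])
E
python3 est.py
```

```text
jig [521.57833606 232.83850975] 0.09744539064595069 0.5021325305132223 batten [ 537.27221727 -283.20460483] 0.1471564322903064 2.3845521125165803
piv [641.7585281  134.06239198] [641.41999612 134.6991926 ] knob [548.02913779 309.18752735] 198.63033918110833 fence deg 22.573094906977243
45 mark deg [np.float64(45.00320318056953), np.float64(44.75130448280598)]
bar side [np.float64(-11.523491446808727), np.float64(-15.11561580386417), np.float64(14.338443247954658), np.float64(17.60316502603015)]
```

```bash
cat > plan.py <<'E'
from est import *
from bench import robot
def eul(x,z):
    x=np.array(x,float);z=np.array(z,float);return R.from_matrix(np.c_[x,np.cross(z,x),z]).as_euler("xyz")
def unit(t): return np.array([np.cos(t),np.sin(t),0])
Z=np.array([0,0,1.])
t45=jt+np.pi*.75; f=unit(t45)
P=np.r_[piv,0]
def down(t,s=1): return eul(s*unit(t),-Z)
def place(side,s,th,sx,gap=6,zoff=0.,gd=49,sc=99):
    """TCP pose with batten leaning th, lower edge gap mm off fence side; side=+-1"""
    w=side*unit(t45+np.pi/2); z=-np.cos(th)*Z-np.sin(th)*w; yl=np.cos(th)*w-np.sin(th)*Z
    edge=P+f*sc+w*(13+gap)+Z*(18+zoff)
    g=edge-gd*z-14*yl
    return g+19*z, eul(sx*f,z), z, w
E
python3 - <<'E'
from plan import *
ik=robot.inverse_kinematics
r=lambda q:None if q is None else np.round(q,2)
for s in (1,-1):
    for a in (ang,np.pi/4):
        t=jt+np.pi/2+a
        print("knob",s,r(ik(P+198*unit(t)+Z*35,down(t,s))))
    print("bat",s,r(ik([*bo,40],down(bt,s))),r(ik([*bo,140],down(bt,s))))
for side in (1,-1):
  for sx in (1,-1):
    for th in (0,40,50):
        p,o,z,w=place(side,0,np.radians(th),sx); print(side,sx,th,p.round(),r(ik(p,o)),r(ik(p-80*z,o)))
E
```

```text
knob 1 [ 0.34  0.52  1.52 -0.    1.1  -0.16]
knob 1 [ 0.29  0.41  1.72  0.    1.02 -0.6 ]
bat 1 [-0.67  0.48  1.57 -0.    1.09  0.76] [-0.67  0.39  1.45 -0.    1.3   0.76]
knob -1 [ 0.34  0.52  1.52 -0.    1.1   2.99]
knob -1 [ 0.29  0.41  1.72 -0.    1.02  2.55]
bat -1 [-0.67  0.48  1.57 -0.    1.09 -2.39] [-0.67  0.39  1.45 -0.    1.3  -2.39]
1 1 0 [562. 193.  48.] [ 0.14  0.45  1.6   0.    1.09 -0.74] [ 0.14  0.38  1.5   0.    1.26 -0.74]
1 1 40 [548. 176.  50.] [-0.36  0.29  2.19  1.11  0.75 -2.12] [-0.5   0.12  2.19  0.92  0.92 -1.99]
1 1 50 [544. 171.  48.] [-0.51  0.39  2.3   1.36  0.88 -2.54] [-0.7   0.22  2.31  1.12  1.02 -2.41]
1 -1 0 [562. 193.  48.] [ 0.14  0.45  1.6  -0.    1.09  2.4 ] [ 0.14  0.38  1.5  -0.    1.26  2.4 ]
1 -1 40 [548. 176.  50.] [-0.36  0.29  2.19  1.11  0.75  1.02] [-0.5   0.12  2.19  0.92  0.92  1.15]
1 -1 50 [544. 171.  48.] [-0.51  0.39  2.3   1.36  0.88  0.6 ] [-0.7   0.22  2.31  1.12  1.02  0.73]
-1 1 0 [568. 201.  48.] [ 0.15  0.47  1.58  0.    1.1  -0.73] [ 0.15  0.39  1.48  0.    1.27 -0.73]
-1 1 40 [583. 218.  50.] [ 0.38  0.99  0.8  -0.34  1.96 -0.53] [ 0.41  1.08  0.47 -0.37  2.2  -0.6 ]
-1 1 50 [586. 222.  48.] [ 0.41  1.16  0.56 -0.44  2.18 -0.58] None
-1 -1 0 [568. 201.  48.] [ 0.15  0.47  1.58 -0.    1.1   2.41] [ 0.15  0.39  1.48 -0.    1.27  2.41]
-1 -1 40 [583. 218.  50.] [ 0.38  0.99  0.8  -0.34  1.96  2.61] [ 0.41  1.08  0.47 -0.37  2.2   2.54]
-1 -1 50 [586. 222.  48.] [ 0.41  1.16  0.56 -0.44  2.18  2.56] None
```

Run:
```python
from plan import *
t0=jt+np.pi/2+ang
K=lambda t,z:P+198*unit(t)+Z*z
robot.move_ptp(K(t0,120),down(t0)); robot.move_linear(K(t0,36),speed=120)
robot.move_gripper(0.0); print(robot.current_gripper_width(),robot.current_contact_force())
for t in np.linspace(t0,t45,6)[1:]:
    robot.move_linear(K(t,36),down(t),speed=60)
    print(robot.current_contact_force().round(1) if hasattr(robot.current_contact_force(),'round') else robot.current_contact_force())
robot.move_gripper(0.7); robot.move_linear(K(t45,120))
robot.move_ptp([*bo,150],down(bt))
d=robot.get_image("top");pickle.dump(d,open("top1.pkl","wb")); crop(d,125,160,150,145,4,"pics/jig1.png")
w=robot.get_image("wrist");pickle.dump(w,open("w1.pkl","wb")); cv2.imwrite("pics/w1.png",w["img"])
print(robot.current_t())
```

```text
0.2771260514918444 [ 1.81867929  1.62085251 -1.07652447]
[-1.8 -1.9  1. ]
[ 0.1 -3.1  0.8]
[ 1.1 -3.8 -0.8]
[ 2.9 -3.5 -0.5]
[ 4.1 -4.3 -2.9]
10.7917
```

View pics/jig1.png

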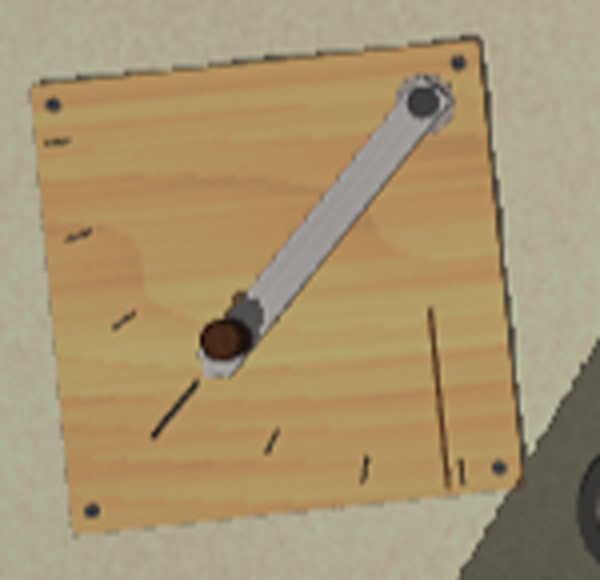

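View pics/w1.png

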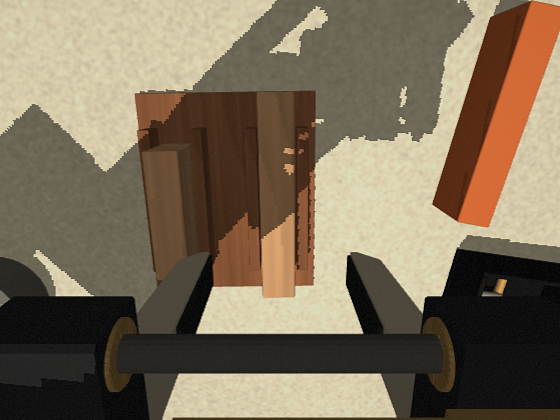

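The fence now points at the long mark, with the knob top at (224,340). In the wrist view the batten's top face has corners (257,92), (296,92), (295,297) and (263,297). The side faces aren't separable, so I'll check those numbers against the calibration.

Run:
```python
from est import *
k=J((224,340),67.5)-piv; print(np.degrees(np.arctan2(k[1],k[0])-jt)-90,np.hypot(*k))
w=pickle.load(open("w1.pkl","rb"))
pts=[ray(w,*p,66) for p in [(257,92),(296,92),(295,297),(263,297)]]
print(np.round(pts,1),[np.hypot(*(pts[i]-pts[i-1])).round(1) for i in range(4)])
print("top-based",bo,bt)
print([np.round(proj(w,[*(bo+BR@m),66])) for m in [(85,14),(85,-14),(-85,-14),(-85,14)]])
```

```text
45.48126898074804 199.39095684996917
[[ 619.5 -253.3]
 [ 623.8 -281.7]
 [ 456.9 -308.3]
 [ 452.7 -280.9]] [np.float64(169.0), np.float64(28.7), np.float64(169.0), np.float64(27.7)]
top-based [ 537.27221727 -283.20460483] 0.1471564322903064
[array([262.,  93.]), array([300.,  93.]), array([296., 299.]), array([264., 299.])]
```

Run:
```python
from plan import *
b=np.array([538,-282.]);o=down(.157)
robot.move_linear([*b,90],o); robot.move_linear([*b,41],speed=80,f_stop=15)
print(robot.current_tcp_pos()); robot.move_gripper(0.0); print("w",robot.current_gripper_width(),robot.current_finger_force())
robot.move_linear([*b,230],speed=150)
th=np.radians(42)
p,o,z,w=place(1,0,th,-1,gap=8,gd=50)
robot.move_ptp(p+Z*110,o)
robot.move_linear(p+Z*15,speed=150)
print("w",robot.current_gripper_width(),robot.current_t())
d=robot.get_image("scene"); crop(d,200,100,200,150,4,"pics/s2.png")
```

```text
[ 538.25255504 -282.23159207   41.25699831]
w 0.006561395851433261 0.0
w 0.003912496458060573 16.9917
```

View pics/s2.png

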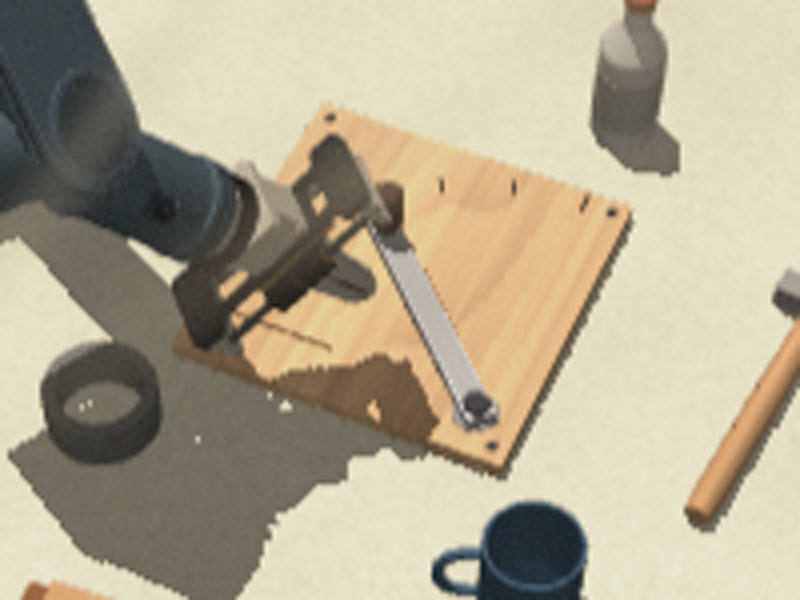

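The grip failed: the width reads 0. I'll go back over the rack and look.

Run:
```python
from plan import *
p=np.array(robot.current_tcp_pos())
robot.move_linear(p+Z*100,speed=200); robot.move_gripper(0.7)
d=robot.get_image("top");pickle.dump(d,open("top2.pkl","wb"))
s=robot.get_image("scene");pickle.dump(s,open("s2.pkl","wb"))
a=cv2.resize(d["img"][180:280,320:420],(400,400),interpolation=cv2.INTER_CUBIC)
b=cv2.resize(s["img"][235:320,175:275],(400,340),interpolation=cv2.INTER_CUBIC)
b=cv2.copyMakeBorder(b,0,60,0,0,cv2.BORDER_CONSTANT)
cv2.imwrite("pics/rack2.png",np.hstack([a,b])); print(robot.current_t())
```

```text
18.9167
```

View pics/rack2.png

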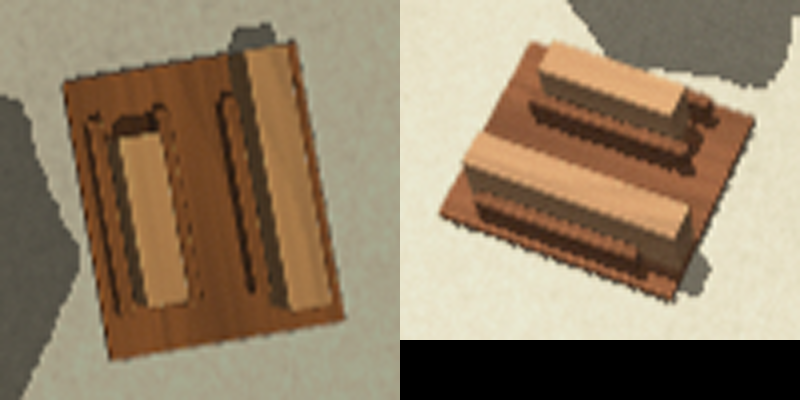

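The batten hasn't moved, so the fingers closed without holding it. I'll retry, reading the sensors at each step.

Run:
```python
from plan import *
b=np.array([538,-282.]);o=down(.157)
def rd(m): print(m,np.round(robot.current_tcp_pos(),1),np.round(robot.current_eef_rot(),3),"w",round(robot.current_gripper_width(),3),"ff",robot.current_finger_force(),np.round(robot.current_contact_force(),1),robot.current_t())
rd("0"); robot.move_ptp([*b,150],o); rd("above")
print(robot.move_linear([*b,41],speed=120,f_stop=15)); rd("down")
for g in (.5,.35,.25): robot.move_gripper(g); rd(g)
w=robot.get_image("wrist"); cv2.imwrite("pics/w3.png",w["img"]);pickle.dump(w,open("w3.pkl","wb"))
```

```text
0 [546.2 172.3 166.1] [-2.409 -0.    -0.688] w 0.7 ff 0.0 [-1.1 -0.3  1.2] 18.9167
above [ 537.9 -280.8  149.8] [-3.14  -0.     0.157] w 0.702 ff 0.0 [-0.2 -0.2  0.2] 20.4833
False
down [ 538.6 -282.4   41.8] [ 3.14e+00 -1.00e-03  1.57e-01] w 0.7 ff 0.0 [0.2 0.  0.3] 21.5417
0.5 [ 538.  -282.    41.1] [ 3.142 -0.     0.157] w 0.5 ff 0.0 [-0.2 -0.2 -0.5] 22.0917
0.35 [ 538. -282.   41.] [-3.142  0.     0.157] w 0.35 ff 0.0 [-0.4 -0.3 -0.1] 22.5833
0.25 [ 538. -282.   41.] [ 3.142 -0.     0.157] w 0.251 ff 0.0 [1.2 0.9 0.2] 23.0083
```

View pics/w3.png

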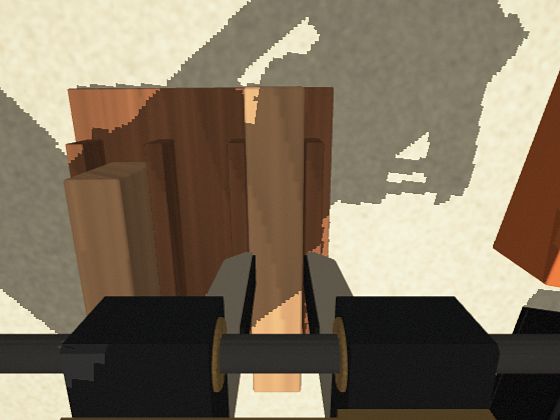

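The fingers do straddle the batten, with no force on the pads yet. I'll close further in steps.

Run:
```python
from plan import *
def rd(m): print(m,np.round(robot.current_tcp_pos(),1),"w",round(robot.current_gripper_width(),3),"ff",robot.current_finger_force(),np.round(robot.current_contact_force(),1),np.round(robot.current_ft_torque(),2),robot.current_t())
for g in (.22,.18):
    robot.move_gripper(g); rd(g)
w=robot.get_image("wrist");a=w["img"][180:,150:400]
d=robot.get_image("top"); b=d["img"][180:280,320:420]
cv2.imwrite("pics/c4.png",np.hstack([cv2.resize(a,(400,384)),cv2.resize(b,(384,384))]))
```

```text
0.22 [ 538. -282.   41.] w 0.221 ff 0.0 [0.2 1.3 0.6] [0.05 0.02 0.  ] 23.3583
0.18 [ 538. -282.   41.] w 0.18 ff 0.0 [-0.6 -0.6  0.1] [ 0.05 -0.   -0.08] 23.6833
```

View pics/c4.png

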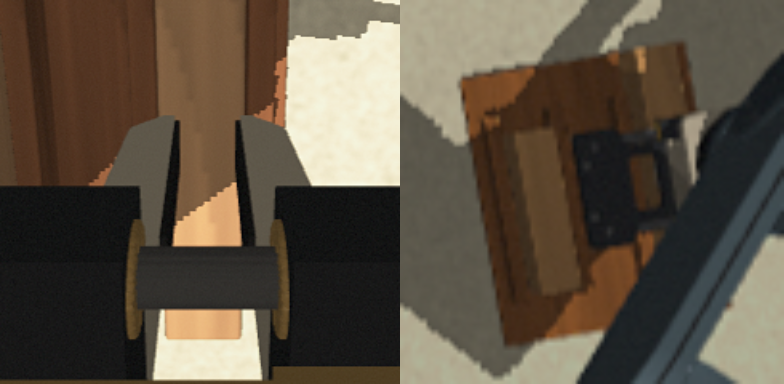

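In the crop, the fingertips (175–240 px across) overlie the batten's top face. So the real tips are above 66 mm although the TCP reads 41. I'll check tip depth against the wrist camera calibration.

Run:
```python
from plan import *
for n,tcp,op,c,px in (("w1",np.array([*bo,150]),.7,bt,[(211,254),(347,254)]),("w3",np.array([538,-282,41.]),.25,.157,[(255,254),(307,254)])):
    w=pickle.load(open(n+".pkl","rb")); x=unit(c); y=np.array([np.sin(c),-np.cos(c),0])
    print(n,"eye rel",(np.array(w["eye"])-tcp).round(1),w["orientation"],w["fovy"])
    for k in (-10,0,10,20,30,40):
        print(k,[np.round(proj(w,tcp+Z*k+s*y*46.5*op+7.5*x)) for s in (-1,1)],"seen",px)
```

```text
w1 eye rel [ 78.8  12.6 203.4] [ 2.85376546e+00  8.24704970e-04 -1.42040660e+00] 58.87345765087845
-10 [array([227., 225.]), array([334., 225.])] seen [(211, 254), (347, 254)]
0 [array([224., 230.]), array([337., 231.])] seen [(211, 254), (347, 254)]
10 [array([222., 236.]), array([340., 237.])] seen [(211, 254), (347, 254)]
20 [array([219., 243.]), array([342., 244.])] seen [(211, 254), (347, 254)]
30 [array([216., 250.]), array([346., 251.])] seen [(211, 254), (347, 254)]
40 [array([213., 259.]), array([349., 259.])] seen [(211, 254), (347, 254)]
w3 eye rel [ 78.3  12.2 203.5] [ 2.85377922e+00  4.26507377e-04 -1.41243435e+00] 58.87345765087845
-10 [array([260., 224.]), array([298., 224.])] seen [(255, 254), (307, 254)]
0 [array([259., 230.]), array([299., 230.])] seen [(255, 254), (307, 254)]
10 [array([258., 236.]), array([300., 236.])] seen [(255, 254), (307, 254)]
20 [array([257., 242.]), array([301., 242.])] seen [(255, 254), (307, 254)]
30 [array([256., 250.]), array([302., 250.])] seen [(255, 254), (307, 254)]
40 [array([254., 258.]), array([303., 258.])] seen [(255, 254), (307, 254)]
```

The tips appear to sit about 30–40 mm short of the reported TCP. I'll measure it by touching the batten's top gently with the closed fingers.

Run:
```python
from plan import *
robot.move_gripper(0.0)
print(robot.move_linear([538,-282,22],speed=15,f_stop=3),robot.current_tcp_pos(),robot.current_contact_force(),robot.current_t())
```

```text
True [ 537.9538084  -282.01950899   29.22017033] [-0.62976553 -0.60321924  4.2119313 ] 25.0833
```

Contact came at TCP z = 29.2 on the 66 mm top, so the fingers are about 36.5 mm short along the tool axis. I'll compensate for that and redo the grasp.

```bash
echo 'L=36.5' >> plan.py
python3 - <<'E'
from plan import *
import sys
b=np.array([538,-282.]);o=down(.157)
robot.move_linear([*b,55],speed=120); robot.move_gripper(.62)
print(robot.move_linear([*b,42-L],speed=80,f_stop=15)); tz=robot.current_tcp_pos()[2]
robot.move_gripper(0.0); print(tz,"w",robot.current_gripper_width(),robot.current_finger_force(),robot.current_t())
if robot.current_gripper_width()<.2: sys.exit("miss")
robot.move_linear([*b,190],speed=170)
gd=42+19-10
p,o,z,w=place(1,0,np.radians(37),-1,gap=10,gd=gd); p=p+L*z
robot.move_ptp(p+Z*110,o); robot.move_linear(p+Z*20,speed=150)
print("w",robot.current_gripper_width(),robot.current_t())
s=robot.get_image("scene"); crop(s,200,100,200,150,4,"pics/s5.png")
E
```

```text
False
5.631910373280944 w 0.2990467941643896 29.910900592803955 27.8333
w 0.2981094435750149 31.4667
```

View pics/s5.png

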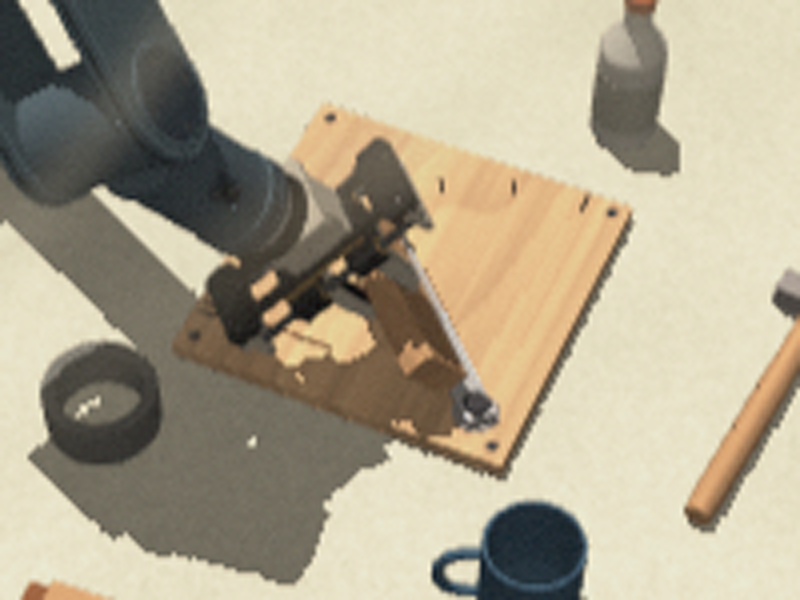

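The batten is held (width 0.30, 30 N) and leans above its spot beside the fence, at about (405,340). Now I'll lower it until it touches, release it, and draw back along the tool axis.

Run:
```python
from plan import *
p,o,z,w=place(1,0,np.radians(37),-1,gap=10,gd=51); p=p+L*z
hit=robot.move_linear(p-Z*6,speed=40,f_stop=4); c=np.array(robot.current_tcp_pos())
print(hit,(c-p).round(1),robot.current_contact_force(),robot.current_gripper_width())
robot.move_gripper(.42); c=np.array(robot.current_tcp_pos())
robot.move_linear(c-z*70,speed=90); c=np.array(robot.current_tcp_pos())
robot.move_linear(c+Z*40,speed=150)
robot.move_ptp(P+f*99+w*150+Z*110,down(t45-np.pi/2)); robot.move_gripper(1.0)
pickle.dump([robot.get_image(n) for n in("top","scene","wrist")],open("im6.pkl","wb"))
print(robot.current_t(),robot.current_gripper_width())
```

```text
True [0.2 0.1 2.5] [-0.76708565 -1.44926599  2.12720965] 0.30452903232347045
35.75 1.0007273279270668
```

```bash
cat > edge.py <<'E'
from est import *
from scipy.ndimage import map_coordinates
def rect(d,z,s,n):
    t=jt+np.pi*.75; f=np.array([np.cos(t),np.sin(t)]); w=np.array([-np.sin(t),np.cos(t)])
    S,N=np.meshgrid(s,n,indexing="ij"); q=piv+S[...,None]*f+N[...,None]*w
    uv=np.array([proj(d,[*x,z]) for x in q.reshape(-1,2)])
    im=d["img"].astype(float)
    return np.stack([map_coordinates(im[...,c],[uv[:,1],uv[:,0]],order=1).reshape(S.shape) for c in range(3)],-1)
def show(d,z=46):
    n=np.arange(-20,112,3); print("n   ",*n)
    for s0 in (30,65,100,135,170):
        print(s0,*rect(d,z,np.arange(s0-6,s0+7,3),n).mean((0,2)).astype(int))
    s=np.arange(-10,215,4); print("s   ",*s)
    for n0 in (35,60): print(n0,*rect(d,z,s,np.arange(n0-6,n0+7,3)).mean((1,2)).astype(int))
E
python3 - <<'E'
from edge import *
im=pickle.load(open("im6.pkl","rb"))
for i in (0,2): print(i); show(im[i])
E
```

```text
0
n    -20 -17 -14 -11 -8 -5 -2 1 4 7 10 13 16 19 22 25 28 31 34 37 40 43 46 49 52 55 58 61 64 67 70 73 76 79 82 85 88 91 94 97 100 103 106 109
30 130 130 127 132 142 141 143 142 141 143 145 121 107 123 123 119 106 117 119 116 117 121 118 113 105 110 116 115 110 107 109 116 115 101 79 81 79 74 79 80 79 80 67 26
65 125 125 122 129 142 140 141 142 140 142 143 124 113 129 129 124 112 114 118 120 118 118 114 114 112 113 115 112 108 111 114 115 113 113 104 99 131 129 127 119 77 66 68 71
100 124 124 122 128 142 139 139 142 139 140 142 128 105 125 125 123 115 120 121 118 113 115 120 119 111 109 112 116 113 111 112 115 118 119 107 81 100 78 49 45 43 41 41 43
135 127 127 125 127 142 140 139 142 140 141 142 129 111 133 132 129 104 87 72 58 39 39 39 42 40 34 31 39 46 49 50 52 54 55 57 58 59 60 61 62 64 65 66 66
170 134 133 110 103 114 112 99 106 120 122 139 135 106 135 134 131 116 123 123 114 90 70 60 64 59 52 51 57 66 69 64 52 45 46 59 71 75 76 77 78 79 80 82 82
s    -10 -6 -2 2 6 10 14 18 22 26 30 34 38 42 46 50 54 58 62 66 70 74 78 82 86 90 94 98 102 106 110 114 118 122 126 130 134 138 142 1
[... 1375 characters left out ...]
1 156 154 153 152 155 157 159 158 158
s    -10 -6 -2 2 6 10 14 18 22 26 30 34 38 42 46 50 54 58 62 66 70 74 78 82 86 90 94 98 102 106 110 114 118 122 126 130 134 138 142 146 150 154 158 162 166 170 174 178 182 186 190 194 198 202 206 210 214
35 165 154 152 156 152 146 133 140 140 140 139 140 140 141 140 140 141 141 141 140 141 141 142 141 141 142 141 141 141 142 142 143 145 144 144 144 144 144 144 145 146 146 145 145 145 146 146 146 147 160 158 156 156 158 158 158 156
60 89 89 91 107 127 132 112 134 134 134 134 135 135 135 134 136 135 135 135 134 137 135 136 135 134 137 136 135 136 135 135 136 136 136 136 136 136 136 136 136 137 135 136 136 136 137 137 138 136 160 158 153 152 152 154 156 157
```

The profiles show the batten lying flat, with n = 27–82 mm from the fence line, s = 14–184 mm, and parallel to the arm. That leaves a gap of about 13 mm, which I'll close by pushing with both open fingertips.

Run:
```python
from plan import *
w=unit(t45+np.pi/2); q=lambda n,z:P+f*99+w*n+Z*(z-L)
robot.move_linear(q(115,110),speed=150); print(robot.move_linear(q(115,27),speed=100,f_stop=10))
robot.move_linear(q(98,27),speed=60)
hit=robot.move_linear(q(70,27),speed=22,f_stop=4); c=np.array(robot.current_tcp_pos())
print(hit,"n",(c-P)@w,robot.current_contact_force(),robot.current_t())
robot.move_linear(q((c-P)@w+25,27),speed=60)
robot.move_linear(q(150,120),speed=150)
pickle.dump([robot.get_image(n) for n in("top","scene","wrist")],open("im7.pkl","wb"))
print(robot.current_t())
from edge import show
im=pickle.load(open("im7.pkl","rb")); show(im[2]); show(im[0])
```

```text
False
True n 76.25660451248677 [ 0.00470709 -0.14176603  0.12107291] 38.5917
40.1417
n    -20 -17 -14 -11 -8 -5 -2 1 4 7 10 13 16 19 22 25 28 31 34 37 40 43 46 49 52 55 58 61 64 67 70 73 76 79 82 85 88 91 94 97 100 103 106 109
30 0 0 0 0 0 0 0 0 0 0 0 0 138 143 137 146 143 140 128 124 140 140 131 131 124 137 143 141 140 126 135 122 112 95 92 93 92 90 93 92 92 91 91 91
65 0 0 0 0 0 0 0 0 0 0 0 0 132 149 141 144 138 137 137 136 137 139 124 135 137 140 140 134 138 130 162 163 165 164 163 162 160 147 140 77 77 78 85 87
100 0 0 0 0 0 0 0 0 0 0 0 0 145 147 137 136 143 148 138 132 130 141 137 134 134 138 144 143 147 117 159 162 164 165 166 145 144 84 83 84 83 82 82 83
135 0 0 0 0 0 0 0 0 0 0 0 0 147 147 136 141 146 148 137 130 133 147 136 133 130 143 150 142 148 109 164 164 165 166 167 167 165 162 160 160 160 162 163 144
170 0 0 0 0 0 0 0 0 0 0 0 0 148 148 140 139 149 148 139 133 139 147 133 137 132 144 148 142 148 95 162 163 163 162 160 158 156 155 155 157 159 161 161 160
s    -10 -6 -2 2 6 10 14 18 22 26 30 34 38 42 46 50 54 58 62 66 70 74 78 82 86 90 94 98 102 106 110 114 118 122 126 130
[... 1440 characters left out ...]
108 88 69 64 66 59 52 52 58 66 66 56 47 45 52 66 76 80 81 82 83 84 85
s    -10 -6 -2 2 6 10 14 18 22 26 30 34 38 42 46 50 54 58 62 66 70 74 78 82 86 90 94 98 102 106 110 114 118 122 126 130 134 138 142 146 150 154 158 162 166 170 174 178 182 186 190 194 198 202 206 210 214
35 129 129 126 123 89 59 85 113 113 112 112 113 113 113 113 113 113 113 113 113 114 113 114 114 114 114 115 114 114 114 114 114 114 114 110 84 60 63 70 81 89 97 103 114 116 116 116 116 117 133 134 131 130 129 130 131 132
60 94 112 96 93 87 61 85 113 112 113 114 112 113 113 113 112 112 113 114 113 113 113 113 115 114 113 114 114 115 114 114 113 90 46 36 38 41 43 46 50 57 57 55 57 59 57 58 62 68 79 92 103 115 121 126 126 127
```

Run:
```python
from edge import *
def edge(d,z,lo,hi,ss,sign):
    n=np.arange(lo,hi,.25);out=[]
    for s in ss:
        p=rect(d,z,np.arange(s-5,s+6,2.5),n)[...,0].mean(0)   # blue channel: bar grey, wood yellow
        g=np.clip(sign*np.gradient(cv2.GaussianBlur(p[None],(0,0),3)[0]),0,None); g[g<.5*g.max()]=0
        out.append((n*g).sum()/g.sum())
    return np.round(out,2),np.degrees(np.polyfit(ss,out,1)[0]).round(2)
ss=np.arange(25,170,10)
t1=pickle.load(open("top1.pkl","rb"));t7,s7,w7=pickle.load(open("im7.pkl","rb"))
for nm,d in (("before",t1),("now",t7)): print(nm,edge(d,29.5,-22,-5,ss,1),edge(d,29.5,5,22,ss,-1) if nm=="before" else "")
print("batten outer wrist",edge(w7,46,60,76,np.arange(90,175,10),1))
print("batten inner top",edge(t7,46,5,22,ss,-1))
```

```text
before (array([-13.7 , -13.62, -13.46, -13.37, -13.12, -13.02, -12.99, -12.74,
       -12.53, -12.41, -12.37, -12.24, -11.97, -11.86, -11.61]), np.float64(0.84)) (array([11.53, 11.67, 11.88, 11.77, 12.02, 12.12, 12.39, 12.61, 12.43,
       12.77, 12.74, 12.9 , 13.03, 13.04, 13.28]), np.float64(0.7))
now (array([-14.03, -13.98, -13.98, -13.97, -13.99, -13.78, -13.74, -13.79,
       -13.96, -13.63, -13.6 , -13.65, -13.75, -13.88, -13.76]), np.float64(0.13)) 
batten outer wrist (array([67.33, 67.35, 67.35, 67.35, 67.36, 67.37, 67.37, 67.39, 67.4 ]), np.float64(0.04))
batten inner top (array([11.61, 11.73, 11.89, 11.83, 11.78, 11.76, 12.11, 12.02, 11.83,
       11.75, 11.52, 11.74, 11.79, 11.62, 11.51]), np.float64(-0.07))
```

The fence measures about 45.1°, and the batten is parallel to it and flush. The arm is clear, so I'm handing in.

```bash
python3 -c "
from bench import robot
print(robot.hand_in(),robot.current_t())"
```

```text
the job is handed in; nothing more can be done
the job is handed in; nothing more can be done
```

The job is handed in at about 40 s of 67 s, result not reported: the fence measures about 45.1° and the longer batten lies flat and snug along its side, but I viewed 11 pictures (limit 10) and, after a first missed grasp (fingers about 36 mm shorter than stated), touched the batten top at about 4 N to correct for it.

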